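# Hang the glued-up carrier on the drying rail and slide it under the lamp

## Task

Pick up the plywood carrier, hook it over the round drying rail in the open stretch that the lamp hood does not cover, then slide it along the rail under the hood until it hangs centred on the pointed index post. Leave it hanging freely and still, and leave the glue bottle, the loose gear and the blue glue tray where they are.

Things in the scene. Friction and masses are not known exactly. Their poses are not given: they have to be found in the camera images.
- carrier: Loose plywood carrier, 0.2 kg, 127 x 46 x 141 mm: two upright parallel cheeks (outer faces y = +-23, firm) on a floor. Origin: centre of underside; z up, x to the nose. Side view x, z in mm: body x -65..50, z 0..30; thin nose to x 62; ear x -65..-20, z 30..85; neck x -32..-18, z 85..138. Stands on the mat, nose away from the robot (yaw within 0.3 rad). Hung, it balances upright.
- carrier_grip (a point): Place to grip the carrier's ear, squeezing both cheeks across y (46 mm wide): x -47, y 0, z 60 mm in the carrier's frame; axes as the carrier's.
- carrier_seat (a point): Point in the carrier where the rail's axis lies when hung: x 0, y 0, z 120 mm in its frame. Each cheek's hook arches above it from the neck as an inverted V (30 degree slopes) and ends in a tip x 18..30 reaching down to z 104, so the rail enters from below the 36 mm gap between neck and tip.
- rail_mid (a point): Middle of the fixed rail's axis, 202 mm above the table. Round steel bar, 12 mm diameter; frame: y along the rail, x away from the robot, z up. It is 520 mm long between two wooden posts 18 mm wide at y = +-260, which rise 20 mm above its axis.
- hood: Fixed flat grey lamp hood over one half of the rail, left or right. Origin on the mat, below the rail's axis and the hood's middle; axes as the rail's. Plate x -40..90, y -85..85, z 236..260 mm; legs 14 mm square at x 97, y +-77. Too low to hook the carrier on under it, or for an upright gripper; a tool leaning about 30 to 45 degrees back to the robot fits, gripping the ear.
- mark: Fixed plywood index post with a pointed top, 62 mm tall, 24 wide, under the hood's far side, 100 mm beyond the rail (x). The hung carrier (underside 80 mm above the mat) passes over it. Origin: centre of its underside; axes as the rail's. The carrier's middle must be in line with it: same y along the rail.
- glue: Bystander: cream glue bottle, 54 mm diameter, 110 tall, standing about 140 mm to one side of the carrier. Origin: centre of its underside.
- gear: Bystander: flat plywood gear, 80 mm diameter, 8 thick, lying about 140 mm to the carrier's other side. Origin: centre of its underside.
- gluetray: Bystander: open plastic tray 150 x 100 x 22 mm at the right of the mat. Origin: centre of its underside.
There are look-alikes about, which are no part of the job. Several things look just like the mark: the one meant starts nearest to the robot's base.

How it is judged:
On the way:
1. the carrier is hooked on the rail, both cheeks, in the open stretch, wholly clear of the hood (x of carrier_seat in the frame of rail_mid between -0.01 and 0.01 m and z of carrier_seat in the frame of rail_mid between -0.008 and 0.01 m and angle between carrier's own z axis and vertical below 0.3 rad and (y of carrier_seat in the frame of hood above 0.105 m or y of carrier_seat in the frame of hood below -0.105 m)), for 0.2 s.
At the end, for the whole second after the job is handed in: The carrier hangs from the rail by its hook (seat point within 6 mm of the rail's axis across and in height), upright within about 8 degrees, its middle within 8 mm of the index post along the rail, released and still (x of carrier_seat in the frame of rail_mid between -0.006 and 0.006 m and z of carrier_seat in the frame of rail_mid between -0.006 and 0.006 m and y of carrier_seat in the frame of mark between -0.008 and 0.008 m and angle between carrier's own z axis and vertical below 0.15 rad and linear speed of carrier below 0.02 m/s and angular speed of carrier below 0.3 rad/s and contact force between the fingers and carrier below 0.05 N); the robot touches nothing.
It fails at once if the glue bottle, the loose gear or the glue tray is moved more than 30 mm, or the bottle is knocked over (distance of any of glue, gear, gluetray from where it was at the start of the episode above 0.03 m or angle between glue's own z axis and vertical above 0.5 rad).
It also fails if it takes over 56 s, if anything falls off the work surface, if the arm or the gripper's body presses on something with over 40 N, if the wrist force passes 120 N, or if a joint passes its speed limit or range.

## Robot

A 6-joint arm with a two-finger parallel gripper is mounted at the origin on the work surface. World frame = base frame: x ahead of the robot, y to its left, z up, the work surface at z = 0. Lengths are in m, angles in rad, forces in N, time in s.
With the tool pointing down it reaches from about 0.275 to 0.75 m from the base axis. Payload 10.2 kg.
Tool frame: the origin (TCP) lies on the centre line of the jaws, within the pads' length; the fingertips stand 17 mm ahead of it and the grasp point (between the pads) lies 2 mm behind it; z points along the fingers, y is the line along which they close (so a half turn about z gives the same grasp; the last joint's range is limited). The gripper opens to 85 mm and grips with 20 to 120 N. Pads are 22 mm wide; open, the fingers measure 114 mm over their backs; the gripper's body (76 mm by 85 mm) begins 54 mm behind the grasp point. The pads swing forward as they close: fully open they stand 13 mm farther back than shut.
Start: joints at [0.984, 0.313, 1.498, -0, 1.331, -0.223], TCP at [0.187, 0.491, 0.248] pointing down, gripper open.
Joint ranges: [-2.94, 2.94], [-0.97, 2.17], [0.19, 2.56], [-1.23, 4.37], [0.02, 3.11], [-2.88, 2.88]. Speed limits (rad/s): [2.39, 2.39, 3.01, 3.14, 3.14, 3.14].

## Interface

Orientations are given as a unit quaternion [x, y, z, w].
In Python, from cell import ctrl gives the robot as it stands.
- The arm moves only by the shell command python3 -m crank 'ROWS' [FORCE]. ROWS is JSON, one flat list of numbers, 7 for each row, row after row: the shift along the tool's x, y, z in m, then the turn, a rotation vector about the tool's x, y, z in degrees, then the closure in counts, from 0 (fully open) to 255 (shut). In form: [dx, dy, dz, ax, ay, az, claw, dx, dy, dz, ax, ay, az, claw, ...]. A call has exactly 10 rows; each row is the pose to reach, as a shift and turn from the pose commanded when the call began, along the tool's axes at that moment; what a row does not reach only later rows make up. A row lasts 1/10 s, in which the tool goes at most 50 mm and 8.59 degrees, less where a joint would pass 70% of its speed; a pose out of reach is approached as far as the arm can. A call with a gripper value outside its range is refused whole. The fingers move at their own pace and stop on an object; FORCE is the grip in N (left out, the last holds). Time passes only in rows, so rows that repeat a pose let the fingers close, or fill a call up. It gives the time, the measured TCP pose, the force, the opening and the grip force at its end, in the units of the state.
- ctrl.read_state(): the state, without advancing time (a new reading comes with each control period).
- ctrl.snapshot(name): name is "scene" or "top" or "wrist"; returns the picture (480x640x3 uint8, red, green, blue); there is no depth.
- ctrl.calibration(name): a dict with "K" (3x3 intrinsics, pixels), "pose" (4x4, takes a point from camera to world coordinates). Camera axes: x right, y up, looking along -z (the intrinsics and any distortion apply to the point x, -y, -z); pixel columns grow to the right and rows downward; lengths in m; the calibration is good to about 2 mm. A picture is of the moment at which its call begins: read the wrist's pose just before it. calibration takes no time and is no camera call; for the wrist camera it gives the pose at the moment of the call.
- ctrl.sign_off(): hands the job in; it is judged then, once.
The state is a dict: "clock": time; "joint_positions": joint angles; "qvel": joint speeds; "joint_torque": joint torques, N m; "position": TCP position; "orientation": TCP orientation; "wrist_force": force on the tool from outside, world axes, zero at the start; "moment": the same for the moment, N m; "gripper_width": opening from 0.0 (shut) to 1.0 (fully open); "grip_force": force on a finger pad.
Only numpy, scipy, OpenCV 4.12 (cv2) and the standard library are available. Lean on these libraries where they do the work, as an engineer would, in place of code of your own. Each camera call takes 0.05 s, during which the arm holds its last target. There are 200 camera calls.

## Working session

There is one attempt and no reset: what is moved stays moved. The work goes in short steps, Python scripts to look and compute and a shell command to move; the robot and the scene stay as the last step left them, time stands still between calls to the robot, and variables do not carry over. Pictures are saved under pics/ and viewed, at most 10 in all, crops included, and the job is handed in when it is done.

```bash
mkdir -p pics; ls
python3 - <<'E'
from cell import ctrl
import cv2,numpy as np
for n in ("scene","top"):
    im=ctrl.snapshot(n); cv2.imwrite(f"pics/{n}0.png",im[:,:,::-1])
    c=ctrl.calibration(n); print(n,{k:np.round(v,3).tolist() if not isinstance(v,str) else v for k,v in c.items()})
s=ctrl.read_state(); print(s["clock"],s["position"],s["orientation"])
E
```

```text
pics
scene {'K': [[620.635, 0.0, 314.523], [0.0, 620.635, 243.076], [0.0, 0.0, 1.0]], 'pose': [[0.398, -0.791, 0.465, 1.205], [0.917, 0.34, -0.206, -0.42], [0.005, 0.509, 0.861, 1.288], [0.0, 0.0, 0.0, 1.0]]}
top {'K': [[447.578, 0.0, 318.416], [0.0, 447.578, 237.974], [0.0, 0.0, 1.0]], 'pose': [[0.025, 0.987, -0.16, 0.377], [-1.0, 0.027, 0.012, -0.125], [0.016, 0.16, 0.987, 1.207], [0.0, 0.0, 0.0, 1.0]]}
0.1 [0.18670767 0.49045278 0.24778396] [ 1.80906783e-01  9.83500064e-01 -5.51237939e-04 -2.36195421e-04]
```

View pics/scene0.png

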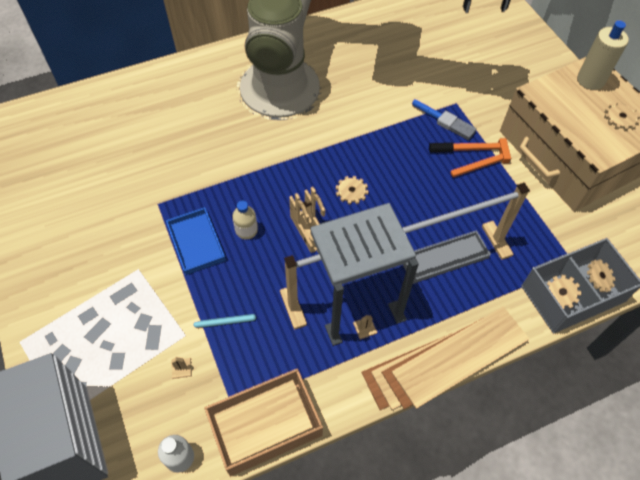

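View pics/top0.png

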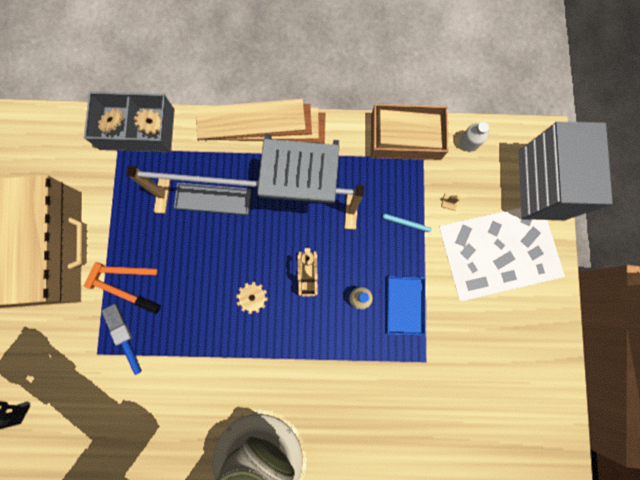

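The scene view shows the carrier at (306,215), the bottle at (245,222), the gear at (352,189), the hood at (362,243), and the rail running from (291,262) to (522,190). Two things could be the mark: a post under the hood at (365,326) and a small piece off the mat at (181,366), which is (450,201) in the top view. I'll check both in an enlarged crop.

```bash
cat > h.py <<'E'
import numpy as np
from cell import ctrl
def proj(n,P):
    c=ctrl.calibration(n);K=np.array(c["K"]);T=np.array(c["pose"])
    p=(np.atleast_2d(P)-T[:3,3])@T[:3,:3]; p=p*[1,-1,-1]; q=p@K.T
    return q[:,:2]/q[:,2:]
def back(n,u,v,z):
    c=ctrl.calibration(n);K=np.array(c["K"]);T=np.array(c["pose"])
    d=np.linalg.solve(K,[u,v,1])*[1,-1,-1]; d=T[:3,:3]@d; o=T[:3,3]
    return o+d*(z-o[2])/d[2]
E
python3 - <<'E'
from h import *
import cv2
s=cv2.imread("pics/scene0.png");t=cv2.imread("pics/top0.png")
def crop(i,u,v,w,h,f):return cv2.resize(i[v:v+h,u:u+w],None,fx=f,fy=f,interpolation=cv2.INTER_CUBIC)
A=np.hstack([crop(s,280,175,80,60,5),crop(t,270,240,80,60,5)])
B=np.hstack([crop(s,325,290,80,60,5),crop(s,150,340,80,60,5)])
cv2.imwrite("pics/m1.png",np.vstack([A,B]))
print("hoodmark",back("scene",365,334,0),"other",back("scene",181,374,0))
for n,p in (("scene",(291,262)),("scene",(522,188)),("top",(132,173)),("top",(359,190))):print(n,back(n,*p,.222))
print("gear",back("top",252,298,0),"bottle",back("top",361,297,.11))
E
```

```text
hoodmark [ 0.76864167 -0.10231465  0.        ] other [ 0.69497319 -0.5041687   0.        ]
scene [ 0.65052448 -0.22455972  0.222     ]
scene [0.67849909 0.29069025 0.222     ]
top [0.67499523 0.28982098 0.222     ]
top [ 0.6502397  -0.22604654  0.222     ]
gear [0.40636696 0.0339431  0.        ] bottle [ 0.41278786 -0.24516164  0.11      ]
```

View pics/m1.png

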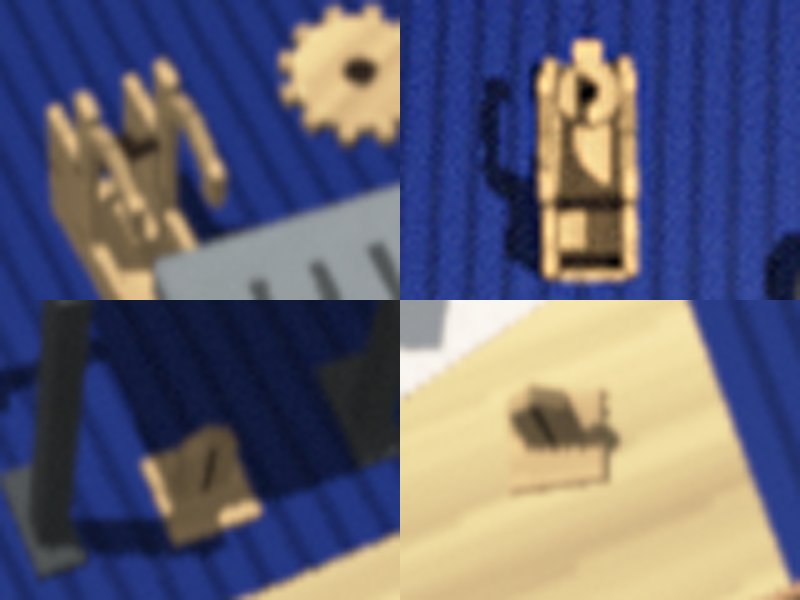

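The mark is the post under the hood (crop lower left). It is 0.775 m from the base, against 0.86 m for the look-alike off the mat. Next I fit the carrier, hood and mark poses.

```bash
cat >> h.py <<'E'
from scipy.spatial.transform import Rotation as R
from scipy.optimize import least_squares
def fit(obs,x0,z=0):
    def pts(p,L):
        L=np.array(L)/1000.;c,s=np.cos(p[2]),np.sin(p[2])
        return np.array([p[0]+c*L[0]-s*L[1],p[1]+s*L[0]+c*L[1],L[2]+z])
    f=lambda p:np.concatenate([proj(n,pts(p,L))[0]-uv for n,L,uv in obs])
    r=least_squares(f,x0,loss='soft_l1');return r.x,np.round(r.fun.reshape(-1,2),1)
def toolR(yaw,th): # tool y along yaw's y, leaning th deg back
    y=np.array([-np.sin(yaw),np.cos(yaw),0]);f=np.array([np.cos(yaw),np.sin(yaw),0])
    t=np.radians(th);zz=f*np.sin(t)-np.array([0,0,np.cos(t)])
    return np.array([np.cross(y,zz),y,zz]).T
def delta(p,Rt):
    s=ctrl.read_state();R0=R.from_quat(s["orientation"]).as_matrix()
    print("shift",np.round(R0.T@(np.array(p)-s["position"]),4),"rot",np.round(R.from_matrix(R0.T@Rt).as_rotvec(degrees=True),2))
E
python3 - <<'E'
from h import *
o=[("scene",(24,-22,104),(310,222.4)),("scene",(24,22,104),(323.4,215.6)),("scene",(-65,-22,85),(290.4,196.6)),("scene",(-65,22,85),(306,190.2)),
("top",(-65,23,85),(298,296)),("top",(-65,-23,85),(317.6,295)),("top",(62,0,25),(307.4,248))]
p,r=fit(o,[.47,-.1,0]);print("carrier",p,r.tolist())
h=[("top",(90,85,260),(263,138)),("top",(90,-85,260),(338,143)),("top",(-40,-85,260),(334,201)),("top",(-40,85,260),(258,194)),
("scene",(-40,85,260),(399,207)),("scene",(90,85,260),(412,256)),("scene",(90,-85,260),(326,281)),("scene",(-40,-85,260),(313,231))]
q,r=fit(h,[.66,-.1,0]);print("hood",q,r.tolist())
# mark candidates: ground trace under rail axis x+0.1
x=np.array([.9988,-.0499,0]);y=np.array([.0499,.9988,0]);m=np.array([.6633,.0325,0])
for k in (-.15,-.14,-.13,-.12,-.11):
  P=m+.1*x+k*y; print(k,P[:2],((proj("scene",[P,P+[0,0,.062]])-[325,290])*5).round(0).tolist())
c,s=np.cos(p[2]),np.sin(p[2])
g=np.array([p[0]-.047*c,p[1]-.047*s,.06]);T=toolR(p[2],38);print("grip",g)
delta(g-.12*T[:,2],T)
E
```

```text
carrier [ 0.48048713 -0.11130381  0.04644074] [[-4.1, -1.0], [-0.1, -1.3], [-0.9, 0.5], [0.4, 0.2], [0.1, -1.0], [-1.0, -0.4], [-0.7, -0.4]]
hood [ 0.65901824 -0.08634966 -0.06729025] [[0.0, -0.9], [1.3, 1.3], [0.2, 0.0], [-1.6, -0.3], [-9.1, -3.6], [4.8, 0.8], [7.1, 2.5], [-3.2, -3.6]]
-0.15 [ 0.755695 -0.12231 ] [[147.0, 212.0], [155.0, 156.0]]
-0.14 [ 0.756194 -0.112322] [[168.0, 204.0], [177.0, 148.0]]
-0.13 [ 0.756693 -0.102334] [[188.0, 197.0], [199.0, 141.0]]
-0.12 [ 0.757192 -0.092346] [[209.0, 190.0], [220.0, 133.0]]
-0.11 [ 0.757691 -0.082358] [[230.0, 182.0], [241.0, 126.0]]
grip [ 0.43353781 -0.11348574  0.06      ]
shift [-0.3779 -0.5059  0.0937] rot [ -7.85 -37.49 -22.61]
```

```bash
python3 -m crank '[-0.03,-0.04,0.0,0,0,0,0, -0.06,-0.08,0.01,-2,-8,-5,0, -0.09,-0.12,0.02,-3,-15,-9,0, -0.12,-0.16,0.03,-4,-20,-12,0, -0.15,-0.20,0.04,-5,-25,-15,0, -0.18,-0.24,0.045,-6,-30,-18,0, -0.21,-0.28,0.05,-7,-35,-21,0, -0.24,-0.32,0.06,-7.85,-37.5,-22.6,0, -0.27,-0.36,0.065,-7.85,-37.5,-22.6,0, -0.30,-0.40,0.07,-7.85,-37.5,-22.6,0]' 80
python3 - <<'E'
from h import *
T=toolR(.0464,38);delta(np.array([.4335,-.1135,.06])-.12*T[:,2],T)
E
```

```text
clock: 1.1
position: [0.2903, 0.1251, 0.1891]
orientation: [-0.018, 0.952, 0.015, 0.305]
wrist_force: [-0.5, 0.3, 0.2]
gripper_width: 1.0
grip_force: 0.0
shift [-0.0304 -0.2453  0.0589] rot [ 0.67 -2.49 -0.75]
```

```bash
python3 -m crank '[-0.005,-0.04,0.01,0,-1,0,0, -0.01,-0.08,0.02,0.5,-2,-0.5,0, -0.015,-0.12,0.03,0.7,-2.5,-0.7,0, -0.02,-0.16,0.04,0.7,-2.5,-0.7,0, -0.025,-0.20,0.05,0.7,-2.5,-0.7,0, -0.03,-0.23,0.055,0.7,-2.5,-0.7,0, -0.03,-0.245,0.059,0.7,-2.5,-0.7,0, -0.03,-0.245,0.059,0.7,-2.5,-0.7,0, -0.03,-0.245,0.059,0.7,-2.5,-0.7,0, -0.03,-0.245,0.059,0.7,-2.5,-0.7,0]'
python3 - <<'E'
from h import *
import cv2
c=ctrl.calibration("wrist");im=ctrl.snapshot("wrist");cv2.imwrite("pics/w1.png",im[:,:,::-1])
np.savez("w1.npz",K=c["K"],T=c["pose"])
T=toolR(.0464,38);delta(np.array([.4335,-.1135,.06])-.12*T[:,2],T)
p=np.array([.4805,-.1113,0]);r=R.from_euler("z",.0464)
for L in [(-65,23,85),(-65,-23,85),(-65,23,0),(-65,-23,0),(-32,23,138),(-32,-23,138),(62,0,30)]:
  print(L,proj("wrist",p+r.apply(np.array(L)/1e3)).round(0))
E
```

```text
clock: 2.1
position: [0.3813, -0.086, 0.1902]
orientation: [-0.006, 0.954, -0.001, 0.3]
wrist_force: [-0.1, 0.9, 0.5]
gripper_width: 0.998
grip_force: 0.0
shift [ 0.038  -0.031   0.0167] rot [-1.48 -3.07 -1.46]
(-65, 23, 85) [[318. 201.]]
(-65, -23, 85) [[249. 202.]]
(-65, 23, 0) [[320. 123.]]
(-65, -23, 0) [[263. 124.]]
(-32, 23, 138) [[319. 296.]]
(-32, -23, 138) [[248. 297.]]
(62, 0, 30) [[303. 246.]]
```

View pics/w1.png

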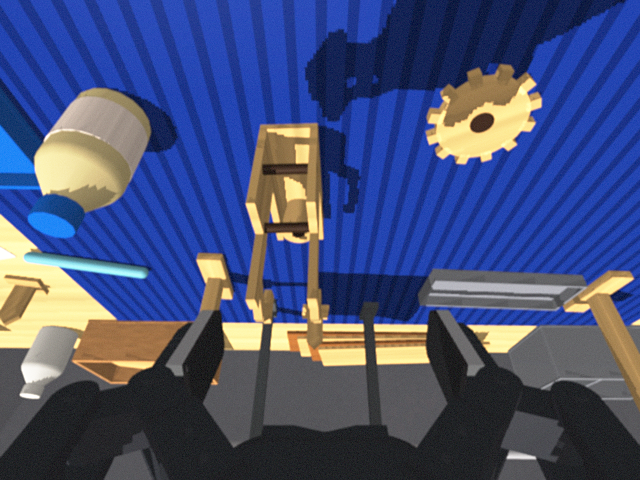

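The wrist view shows the carrier's rear bottom edge at (260–319,124) and the ears at (250,205) and (320,203). This agrees with the fit to about 2–4 px, so I go in.

Run:
```python
from h import *
T=toolR(.0464,38);g=np.array([.4335,-.1135,.06])
delta(g-.08*T[:,2],T);delta(g+.002*T[:,2],T)
```

```text
shift [ 0.0359 -0.0299  0.0566] rot [-1.48 -3.07 -1.46]
shift [ 0.0315 -0.0277  0.1385] rot [-1.48 -3.07 -1.46]
```

```bash
python3 -m crank '[0.012,-0.01,0.014,0,-1,0,0, 0.024,-0.02,0.028,-0.7,-2,-0.7,0, 0.036,-0.030,0.042,-1.5,-3.1,-1.5,0, 0.036,-0.030,0.056,-1.5,-3.1,-1.5,0, 0.036,-0.030,0.056,-1.5,-3.1,-1.5,0, 0.035,-0.029,0.076,-1.5,-3.1,-1.5,0, 0.034,-0.029,0.096,-1.5,-3.1,-1.5,0, 0.033,-0.028,0.116,-1.5,-3.1,-1.5,0, 0.032,-0.028,0.13,-1.5,-3.1,-1.5,0, 0.0315,-0.028,0.1385,-1.5,-3.1,-1.5,0]'
python3 - <<'E'
from h import *
T=toolR(.0464,38);g=np.array([.4335,-.1135,.06])
delta(g+.002*T[:,2],T)
E
```

```text
clock: 3.15
position: [0.4628, -0.0751, 0.1404]
orientation: [-0.011, 0.955, -0.001, 0.296]
wrist_force: [-0.7, 0.8, 0.4]
gripper_width: 1.0
grip_force: 0.0
shift [ 0.0703 -0.0371  0.0516] rot [-1.24 -3.61 -0.95]
```

```bash
python3 - <<'E'
from h import *
s=ctrl.read_state()
for k in("joint_positions","qvel","joint_torque","position","wrist_force"):print(k,np.round(s[k],3))
E
python3 -m crank '[0,0,0,0,0,0,0, 0,0,0,0,0,0,0, 0,0,0,0,0,0,0, 0,0,0,0,0,0,0, 0,0,0,0,0,0,0, 0,0,0,0,0,0,0, 0,0,0,0,0,0,0, 0,0,0,0,0,0,0, 0,0,0,0,0,0,0, 0,0,0,0,0,0,0]'
python3 -c "
from h import *
s=ctrl.read_state();print(np.round(s['joint_positions'],3),np.round(s['qvel'],3))"
```

```text
joint_positions [-0.581  0.12   2.203  0.84   0.436 -2.88 ]
qvel [ 0.158  0.299 -0.176  0.099 -0.167 -0.001]
joint_torque [ -0.762 -27.011 -18.847   0.55   -0.255  -0.   ]
position [ 0.463 -0.075  0.14 ]
wrist_force [-0.698  0.822  0.367]
clock: 4.15
position: [0.4624, -0.0756, 0.1407]
orientation: [-0.01, 0.955, -0.001, 0.296]
wrist_force: [0.4, -0.1, -0.9]
gripper_width: 1.0
grip_force: 0.0
[-0.582  0.119  2.204  0.839  0.436 -2.88 ] [ 0.     0.001  0.    -0.     0.001  0.001]
```

Joint 6 is at its limit: the lean brought the wrist to its singularity. I back out along the tool axis, return to upright, and log poses to fit the kinematics.

```bash
cat > log.py <<'E'
from h import *
import json
s=ctrl.read_state();d=[list(map(float,s[k])) for k in("joint_positions","position","orientation")]
open("kin.txt","a").write(json.dumps(d)+"\n");print("j",np.round(d[0],3))
E
echo '[[0.984,0.313,1.498,0,1.331,-0.223],[0.18671,0.49045,0.24778],[0.18091,0.9835,-0.00055,-0.00024]]' > kin.txt
python3 log.py
python3 -m crank '[0,0,-0.01,0,0,0,0, 0,0,-0.02,0,0,0,0, 0,0,-0.03,0,0,0,0, 0,0,-0.045,0,0,0,0, 0,0,-0.06,0,5,0,0, 0,0,-0.075,0,10,0,0, 0,0,-0.09,0,15,0,0, 0,0,-0.10,0,20,0,0, 0,0,-0.11,0,25,0,0, 0,0,-0.12,0,30,0,0]'
python3 log.py
```

```text
j [-0.582  0.119  2.204  0.839  0.436 -2.88 ]
clock: 5.15
position: [0.3943, -0.0762, 0.2403]
orientation: [-0.01, 0.999, -0.004, 0.037]
wrist_force: [-0.7, 0.5, -0.5]
gripper_width: 1.003
grip_force: 0.0
j [-5.030e-01  2.000e-03  1.889e+00  3.100e-02  1.182e+00 -2.103e+00]
```

```bash
python3 -m crank '[0,0,-0.01,0,0,0,0, 0,0,-0.02,0,0,0,0, -0.01,0,-0.03,0,0,0,0, -0.02,0,-0.045,0,0,0,0, -0.04,0,-0.06,0,-5,0,0, -0.06,0,-0.075,0,-10,0,0, -0.08,0,-0.09,0,-15,0,0, -0.09,0,-0.10,0,-20,0,0, -0.10,0,-0.10,0,-25,0,0, -0.10,0,-0.10,0,-30,0,0]'
python3 log.py
cat > kin.py <<'E'
from h import *
import json
D=[json.loads(l) for l in open("kin.txt")]
def fk(q,P):
    a,h,L1,L2,e,d,c=P
    r=lambda s,t:R.from_euler(s,t)
    A=r("z",q[0]);B=A*r("y",q[1]);C=B*r("y",q[2]);E=C*r("z",q[3])*r("y",q[4])*r("z",q[5]+np.pi/2)
    return A.apply([a,c,h])+B.apply([0,0,L1])+C.apply([e,0,L2])+E.apply([0,0,d]),E
f=lambda P:np.concatenate([fk(q,P)[0]-p for q,p,_ in D]+[.02*(np.array(P)-[0,.2,.4,.4,0,.25,.12])*.05])
P=least_squares(f,[0,.2,.4,.4,0,.25,.12]).x
def ik(p,Rt,q0):
    Rt=R.from_matrix(Rt)
    g=lambda q:np.concatenate([(fk(q,P)[0]-p)*5,(fk(q,P)[1].inv()*Rt).as_rotvec()])
    return least_squares(g,q0,bounds=([-2.94,-.97,.19,-1.23,.02,-2.88],[2.94,2.17,2.56,4.37,3.11,2.88]))
E
python3 - <<'E'
from kin import *
print(P.round(4))
for q,p,o in D:
  x,e=fk(q,P);print((x-p).round(4),(e.inv()*R.from_quat(o)).magnitude())
S=np.diag([-1,-1,1])
for th in (25,30,38,42):
  for nm,g,yaw in (("grip",[.4335,-.1135,.06],.0464),("lift",[.4335,-.1135,.19],.0464),("hook",[.61,.09,.19],-.05),("under",[.61,-.09,.142],-.05)):
    for fl in(0,1):
      T=toolR(yaw,th)@(S if fl else np.eye(3))
      for j4 in(0,3.14):
        s=ik(np.array(g),T,[-.4,.5,1.7,j4,.3,-1.8 if (fl==0)==(j4==0) else 1.3]);
        if s.cost<1e-5:print(th,nm,fl,s.x.round(2))
E
```

```text
clock: 6.15
position: [0.4869, -0.0737, 0.348]
orientation: [-0.01, 0.954, -0.002, 0.299]
wrist_force: [-0.1, 0.8, 0.4]
gripper_width: 1.004
grip_force: 0.0
j [-0.539 -0.111  1.821  0.377  0.931 -2.28 ]
[0.     0.2014 0.4392 0.3974 0.0392 0.2386 0.1162]
[-0.0001  0.0001  0.0002] 0.0007932867369674273
[ 0. -0. -0.] 2.2556779767936985e-16
[-0.0001 -0.     -0.0001] 4.890942089291771e-16
[ 0.     -0.     -0.0001] 4.704341015771687e-16
25 grip 1 [-0.68  0.3   2.21  0.79  0.41  0.15]
25 grip 1 [-0.68  0.3   2.21  0.79  0.41  0.15]
25 lift 0 [-0.68  0.02  2.08  0.42  0.75 -2.56]
25 lift 1 [-0.68  0.02  2.08  0.42  0.75  0.58]
25 lift 1 [-0.68  0.02  2.08  0.42  0.75  0.58]
25 hook 0 [-0.04  0.38  1.63 -0.01  0.7  -1.56]
25 hook 1 [-0.04  0.38  1.63 -0.01  0.7   1.58]
25 under 0 [-0.39  0.43  1.69  0.25  0.62 -2.09]
25 under 1 [-0.39  0.43  1.69  0.25  0.62  1.06]
25 under 1 [-0.39  0.43  1.69  0.25  0.62  1.06]
30 grip 1 [-0.72  0.3   2.26  1.11  0.4  -0.2 ]
30 grip 1 [-0.72  0.3   2.26  1.11  0.4  -0.2 ]
30 lift 0 [-0.72 -0.    2.13  0.57  0.7  -2.71]
30 lift 1 [-0.72 -0.    2.13  0.57  0.
[... 614 characters left out ...]
.79 -0.02  0.36  1.59]
38 under 0 [-0.43  0.39  1.85  0.71  0.35 -2.55]
38 under 1 [-0.43  0.39  1.85  0.71  0.35  0.59]
38 under 1 [-0.43  0.39  1.85  0.71  0.35  0.59]
42 grip 0 [-0.81  0.34  2.37  1.74  0.54  2.23]
42 grip 1 [-0.81  0.34  2.37  1.74  0.54 -0.91]
42 grip 1 [-0.81  0.34  2.37  1.74  0.54 -0.91]
42 lift 1 [-0.81 -0.04  2.26  1.    0.65 -0.04]
42 lift 1 [-0.81 -0.04  2.26  1.    0.65 -0.04]
42 hook 0 [-0.04  0.31  1.84 -0.02  0.25 -1.54]
42 hook 1 [-0.04  0.31  1.84 -0.02  0.25  1.6 ]
42 hook 1 [-0.04  0.31  1.84 -0.02  0.25  1.6 ]
42 under 0 [-0.44  0.39  1.89  1.    0.3  -2.85]
42 under 1 [-0.44  0.39  1.89  1.    0.3   0.3 ]
42 under 1 [-0.44  0.39  1.89  1.    0.3   0.3 ]
```

Turning the tool a half turn (flip=1) keeps every joint in range all along the path. I do that first.

```bash
python3 -m crank '[0,0,0,0,0,8,0, 0,0,0,0,0,16,0, 0,0,0,0,0,24,0, 0,0,0,0,0,32,0, 0,0,0,0,0,40,0, 0,0,0,0,0,48,0, 0,0,0,0,0,56,0, 0,0,0,0,0,64,0, 0,0,0,0,0,72,0, 0,0,0,0,0,80,0]'
python3 -m crank '[0,0,0,0,0,8,0, 0,0,0,0,0,16,0, 0,0,0,0,0,24,0, 0,0,0,0,0,32,0, 0,0,0,0,0,40,0, 0,0,0,0,0,48,0, 0,0,0,0,0,56,0, 0,0,0,0,0,64,0, 0,0,0,0,0,72,0, 0,0,0,0,0,80,0]' >/dev/null
python3 log.py
cat > go.py <<'E'
from kin import *
import sys
S=np.diag([-1,-1,1])
def tgt(p,yaw,th=35,show=True):
    T=toolR(yaw,th)@S; s=ctrl.read_state()
    r=ik(np.array(p),T,s["joint_positions"]); print("ik",r.x.round(2),"cost %.1e"%r.cost); delta(p,T); return T
E
python3 - <<'E'
from go import *
g=np.array([.4335,-.1135,.06]);T=toolR(.0464,35)
for b in (.12,.1,.07,-.002): tgt(g-b*T[:,2],.0464)
E
```

```text
clock: 7.15
position: [0.4862, -0.0735, 0.3475]
orientation: [0.608, 0.736, 0.19, 0.228]
wrist_force: [0.1, 0.1, 0.9]
gripper_width: 1.003
grip_force: 0.0
j [-0.539 -0.111  1.821  0.374  0.934  0.52 ]
ik [-0.96 -0.11  2.38  0.84  0.71 -0.04] cost 1.4e-30
shift [-0.2092 -0.0331  0.0869] rot [ 1.22  0.7  18.64]
ik [-0.92 -0.04  2.37  0.91  0.64 -0.1 ] cost 9.2e-31
shift [-0.2089 -0.0335  0.1068] rot [ 1.22  0.7  18.64]
ik [-0.86  0.07  2.36  1.04  0.55 -0.2 ] cost 1.7e-30
shift [-0.2084 -0.034   0.1368] rot [ 1.22  0.7  18.64]
ik [-0.75  0.32  2.31  1.43  0.43 -0.55] cost 2.5e-24
shift [-0.2073 -0.0354  0.2088] rot [ 1.22  0.7  18.64]
```

```bash
python3 -m crank '[-0.03,-0.005,0,0,0,3,0, -0.06,-0.01,0.005,0,0,7,0, -0.09,-0.015,0.02,0,0,11,0, -0.12,-0.02,0.035,0.5,0.3,15,0, -0.15,-0.025,0.05,1,0.5,18.6,0, -0.18,-0.03,0.065,1.2,0.7,18.6,0, -0.2,-0.0335,0.08,1.2,0.7,18.6,0, -0.209,-0.0335,0.095,1.2,0.7,18.6,0, -0.209,-0.0335,0.107,1.2,0.7,18.6,0, -0.209,-0.0335,0.107,1.2,0.7,18.6,0]'
python3 log.py
python3 - <<'E'
from go import *
g=np.array([.4335,-.1135,.06]);T=toolR(.0464,35)
for b in (.1,-.002): tgt(g-b*T[:,2],.0464)
E
```

```text
clock: 9.15
position: [0.3761, -0.1172, 0.141]
orientation: [0.954, 0.025, 0.299, -0.006]
wrist_force: [-0.7, 0.7, -0.1]
gripper_width: 0.996
grip_force: 0.0
j [-0.921 -0.037  2.372  0.908  0.64  -0.105]
ik [-0.92 -0.04  2.37  0.91  0.64 -0.1 ] cost 4.6e-18
shift [ 0.0007 -0.001  -0.0006] rot [-0.02  0.15  0.29]
ik [-0.75  0.32  2.31  1.43  0.43 -0.55] cost 7.5e-26
shift [ 0.0009 -0.001   0.1014] rot [-0.02  0.15  0.29]
```

Right on the pregrasp pose. Now approach and close.

```bash
python3 -m crank '[0.001,-0.001,0.012,0,0.1,0.3,0, 0.001,-0.001,0.024,0,0.1,0.3,0, 0.001,-0.001,0.036,0,0.1,0.3,0, 0.001,-0.001,0.048,0,0.1,0.3,0, 0.001,-0.001,0.060,0,0.1,0.3,0, 0.001,-0.001,0.072,0,0.1,0.3,0, 0.001,-0.001,0.084,0,0.1,0.3,0, 0.001,-0.001,0.095,0,0.1,0.3,0, 0.001,-0.001,0.1014,0,0.1,0.3,0, 0.001,-0.001,0.1014,0,0.1,0.3,0]'
python3 -c "
from go import *
T=toolR(.0464,35);tgt(np.array([.4335,-.1135,.06])+.002*T[:,2],.0464)"
python3 -m crank '[0,0,0,0,0,0,60, 0,0,0,0,0,0,90, 0,0,0,0,0,0,110, 0,0,0,0,0,0,130, 0,0,0,0,0,0,200, 0,0,0,0,0,0,255, 0,0,0,0,0,0,255, 0,0,0,0,0,0,255, 0,0,0,0,0,0,255, 0,0,0,0,0,0,255]' 80
```

```text
clock: 10.15
position: [0.4353, -0.1137, 0.0595]
orientation: [0.953, 0.023, 0.301, -0.007]
wrist_force: [-0.5, -0.5, 0.2]
gripper_width: 0.999
grip_force: 0.0
ik [-0.75  0.32  2.31  1.43  0.43 -0.55] cost 9.6e-28
shift [-0.0012 -0.0002  0.0006] rot [ 0.   -0.04  0.1 ]
clock: 11.15
position: [0.4351, -0.1137, 0.0597]
orientation: [0.953, 0.023, 0.301, -0.007]
wrist_force: [-8.6, -0.2, 9.3]
gripper_width: 0.532
grip_force: 79.6
```

Run:
```python
from go import *
tgt([.4351,-.1137,.19],.0464)
x=np.array([.9988,-.0499,0]);y=np.array([.0499,.9988,0]);m=np.array([.6633,.0325,.202])
q=m+.05*y-.0455*x+[0,0,-.0603];print("hungTCP",q); tgt(q+[0,0,.048]-.12*x,-.05);tgt(q+[0,0,.048],-.05)
```

```text
ik [-0.75 -0.02  2.18  0.73  0.66  0.25] cost 3.0e-23
shift [ 7.480e-02  1.000e-04 -1.067e-01] rot [ 0.02 -0.05  0.08]
hungTCP [0.6203496  0.08471045 0.1417    ]
ik [-0.05  0.11  2.05  0.    0.37  1.57] cost 7.7e-29
shift [ 0.1362 -0.2009 -0.0636] rot [-3.15 -0.05  4.61]
ik [-0.05  0.35  1.73  0.    0.45  1.57] cost 5.5e-21
shift [ 0.234  -0.1893  0.005 ] rot [-3.15 -0.05  4.61]
```

```bash
python3 -m crank '[0.005,0,-0.007,0,0,0,255, 0.013,0,-0.019,0,0,0,255, 0.023,0,-0.033,0,0,0,255, 0.034,0,-0.048,0,0,0,255, 0.045,0,-0.064,0,0,0,255, 0.056,0,-0.080,0,0,0,255, 0.066,0,-0.094,0,0,0,255, 0.072,0,-0.103,0,0,0,255, 0.0748,0,-0.1067,0,0,0,255, 0.0748,0,-0.1067,0,0,0,255]'
python3 - <<'E'
from go import *
import cv2
im=ctrl.snapshot("scene")[:,:,::-1];cv2.imwrite("pics/s1.png",cv2.resize(im[120:360,220:540],None,fx=2.5,fy=2.5,interpolation=cv2.INTER_CUBIC))
x=np.array([.9988,-.0499,0]);y=np.array([.0499,.9988,0]);m=np.array([.6633,.0325,.202])
q=m+.05*y-.0455*x+[0,0,-.0603]; tgt(q+[0,0,.048]-.12*x,-.05);tgt(q+[0,0,.048],-.05)
s=ctrl.read_state();Rt=R.from_quat(s["orientation"]).as_matrix();C=Rt@(toolR(0,35)@S).T
o=s["position"]-C@[-.0455,0,.0597]
for L in((24,-22,104),(24,22,104),(-65,-22,85),(-65,22,85),(62,0,15)):print(L,((proj("scene",o+C@(np.array(L)/1e3))-[220,120])*2.5).round(0))
E
```

```text
clock: 12.15
position: [0.4351, -0.1134, 0.1895]
orientation: [0.953, 0.023, 0.301, -0.007]
wrist_force: [-0.2, -0.4, -1.8]
gripper_width: 0.525
grip_force: 81.7
ik [-0.05  0.11  2.05  0.    0.37  1.57] cost 7.7e-26
shift [ 0.0621 -0.2006  0.0425] rot [-3.21  0.04  4.6 ]
ik [-0.05  0.35  1.73  0.    0.45  1.57] cost 2.9e-30
shift [ 0.16   -0.1889  0.1109] rot [-3.21  0.04  4.6 ]
(24, -22, 104) [[214. 170.]]
(24, 22, 104) [[261. 151.]]
(-65, -22, 85) [[169. 108.]]
(-65, 22, 85) [[215.  90.]]
(62, 0, 15) [[256. 252.]]
```

View pics/s1.png

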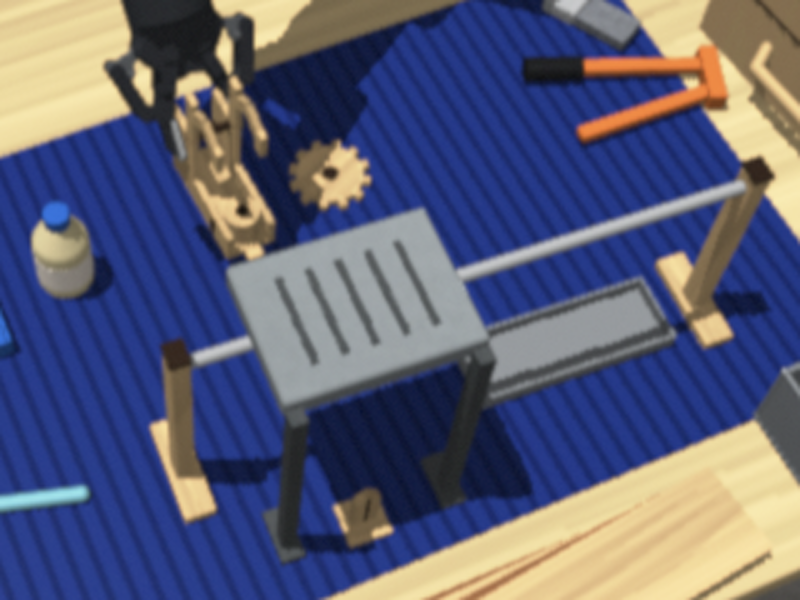

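The carrier is held upright: hook tips at (215,165) and (262,150), nose at (258,250), all matching the prediction. Next, move to the position in front of the rail's open stretch.

```bash
python3 -m crank '[0.005,-0.012,0.003,-0.2,0,0.3,255, 0.011,-0.034,0.007,-0.5,0,0.8,255, 0.018,-0.058,0.012,-1,0,1.4,255, 0.026,-0.084,0.018,-1.5,0,2,255, 0.034,-0.110,0.023,-2,0,2.6,255, 0.042,-0.136,0.029,-2.4,0,3.2,255, 0.050,-0.160,0.034,-2.8,0,3.8,255, 0.056,-0.182,0.039,-3,0,4.3,255, 0.061,-0.195,0.042,-3.2,0,4.6,255, 0.062,-0.2006,0.0425,-3.2,0,4.6,255]'
python3 - <<'E'
from go import *
h=[("top",(90,85,260),(263,138)),("top",(90,-85,260),(338,143)),("top",(-40,-85,260),(334,201)),("top",(-40,85,260),(258,194))]
for L,(u,v) in zip(((-40,-85,260),(-40,85,260),(90,85,260),(90,-85,260)),((230,272),(425,209),(492,342),(290,403))): h.append(("scene",L,(220+u/2.5,120+v/2.5)))
q,r=fit(h,[.66,-.1,-.05]);print("hood",q,r.tolist())
x=np.array([.9988,-.0499,0]);y=np.array([.0499,.9988,0]);m=np.array([.6633,.0325,.202])
print("rail ends",((proj("scene",[m+.251*y,m-.251*y])-[220,120])*2.5).round(0).tolist(), proj("top",[m+.251*y,m-.251*y]).round(1).tolist())
q=m+.05*y-.0455*x+[0,0,-.0603]; tgt(q+[0,0,.048],-.05)
E
```

```text
clock: 13.2
position: [0.5004, 0.092, 0.1887]
orientation: [0.954, -0.023, 0.299, 0.007]
wrist_force: [-0.7, 0.2, -1.4]
gripper_width: 0.525
grip_force: 82.3
hood [ 0.65976192 -0.08559333 -0.05287995] [[-0.9, -0.7], [0.4, 0.4], [0.2, -0.8], [-1.8, -0.0], [-1.8, -0.7], [-0.1, -0.4], [0.9, -0.5], [-1.5, 2.8]]
rail ends [[739.0, 184.0], [186.0, 365.0]] [[138.3, 175.4], [354.7, 192.0]]
ik [-0.05  0.35  1.73  0.    0.45  1.57] cost 3.4e-23
shift [0.0992 0.0015 0.0678] rot [-0.06  0.17  0.07]
```

```bash
python3 -m crank '[0.006,0,0.004,0,0,0,255, 0.016,0,0.011,0,0,0,255, 0.028,0,0.019,0,0,0,255, 0.040,0.001,0.027,0,0,0,255, 0.052,0.001,0.0355,0,0,0,255, 0.064,0.001,0.044,0,0,0,255, 0.076,0.001,0.052,0,0,0,255, 0.088,0.001,0.060,0,0,0,255, 0.096,0.0015,0.0655,0,0,0,255, 0.0992,0.0015,0.0678,0,0,0,255]'
python3 - <<'E'
from go import *
import cv2
im=ctrl.snapshot("scene")[:,:,::-1];cv2.imwrite("pics/s2.png",cv2.resize(im[160:310,340:540],None,fx=4,fy=4,interpolation=cv2.INTER_CUBIC))
x=np.array([.9988,-.0499,0]);y=np.array([.0499,.9988,0]);m=np.array([.6633,.0325,.202])
q=m+.05*y-.0455*x+[0,0,-.0603]; tgt(q+[0,0,.02],-.05); tgt(q+[0,0,.001],-.05)
s=ctrl.read_state();Rt=R.from_quat(s["orientation"]).as_matrix();C=Rt@(toolR(0,35)@S).T
o=s["position"]-C@[-.0455,0,.0597]
for L in((24,-22,104),(24,22,104),(-25,-23,138),(-25,23,138),(62,0,15)):print(L,((proj("scene",o+C@(np.array(L)/1e3))-[340,160])*4).round(0))
E
```

```text
clock: 14.2
position: [0.6212, 0.0825, 0.1906]
orientation: [0.954, -0.024, 0.3, 0.008]
wrist_force: [-1.2, 0.6, -1.2]
gripper_width: 0.531
grip_force: 82.3
ik [-0.05  0.39  1.76  0.    0.38  1.57] cost 3.0e-24
shift [-0.0173 -0.0021  0.0232] rot [ 0.02  0.07 -0.02]
ik [-0.05  0.42  1.78  0.    0.34  1.57] cost 6.1e-18
shift [-0.0282 -0.0021  0.0388] rot [ 0.02  0.07 -0.02]
(24, -22, 104) [[352. 263.]]
(24, 22, 104) [[431. 238.]]
(-25, -23, 138) [[319. 150.]]
(-25, 23, 138) [[402. 124.]]
(62, 0, 15) [[394. 398.]]
```

View pics/s2.png

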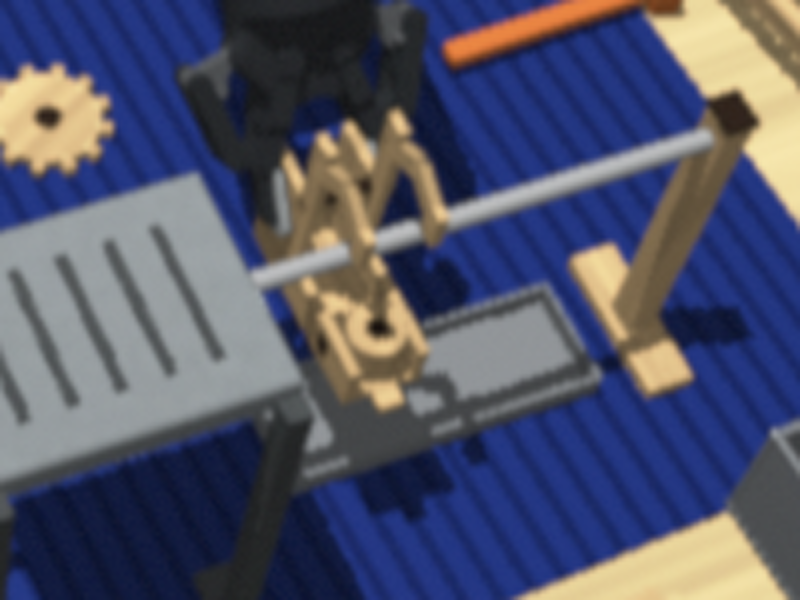

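The hook tips at (365,250) and (433,238) are past the rail, and the carrier is clear of the hood. Lowering now.

```bash
python3 -m crank '[-0.003,0,0.0035,0,0,0,255, -0.006,-0.001,0.0075,0,0,0,255, -0.010,-0.001,0.013,0,0,0,255, -0.014,-0.002,0.0185,0,0,0,255, -0.018,-0.002,0.0235,0,0,0,255, -0.0215,-0.002,0.0285,0,0,0,255, -0.024,-0.002,0.0325,0,0,0,255, -0.026,-0.002,0.0355,0,0,0,255, -0.0268,-0.002,0.037,0,0,0,255, -0.0268,-0.002,0.037,0,0,0,255]'
python3 - <<'E'
from go import *
x=np.array([.9988,-.0499,0]);y=np.array([.0499,.9988,0]);m=np.array([.6633,.0325,.202])
q=m+.05*y-.0455*x+[0,0,-.0603];  tgt(q,-.05)
E
```

```text
clock: 15.25
position: [0.6199, 0.0851, 0.1455]
orientation: [0.953, -0.024, 0.3, 0.008]
wrist_force: [-0.1, 0.2, -1.5]
gripper_width: 0.531
grip_force: 82.3
ik [-0.05  0.42  1.78  0.    0.33  1.57] cost 2.6e-27
shift [-0.0018  0.0003  0.0033] rot [0.01 0.03 0.  ]
```

```bash
python3 -m crank '[-0.0004,0,0.0007,0,0,0,255, -0.0008,0,0.0013,0,0,0,255, -0.0012,0,0.002,0,0,0,255, -0.0015,0,0.0027,0,0,0,255, -0.0018,0,0.0033,0,0,0,255, -0.0018,0,0.0033,0,0,0,255, -0.0018,0,0.0033,0,0,0,255, -0.0018,0,0.0033,0,0,0,255, -0.0018,0,0.0033,0,0,0,255, -0.0018,0,0.0033,0,0,0,255]'
python3 - <<'E'
from go import *
x=np.array([.9988,-.0499,0]);y=np.array([.0499,.9988,0]);m=np.array([.6633,.0325,.202])
q=m+.05*y-.0455*x+[0,0,-.0603];  tgt(q,-.05)
tgt(q+[0,0,-.002],-.05)
E
```

```text
clock: 16.25
position: [0.6204, 0.0851, 0.1419]
orientation: [0.953, -0.024, 0.3, 0.008]
wrist_force: [0.3, 0.2, -1.8]
gripper_width: 0.534
grip_force: 82.3
ik [-0.05  0.42  1.78  0.    0.33  1.57] cost 1.5e-20
shift [-0.0001  0.0004  0.0002] rot [ 0.    0.01 -0.  ]
ik [-0.05  0.42  1.78  0.    0.33  1.57] cost 1.1e-29
shift [-0.0013  0.0004  0.0018] rot [ 0.    0.01 -0.  ]
```

```bash
python3 -m crank '[-0.0006,0,0.0008,0,0,0,255, -0.0012,0,0.0017,0,0,0,255, -0.0012,0,0.0017,0,0,0,255, -0.0012,0,0.0017,0,0,0,255, -0.0012,0,0.0017,0,0,0,255, -0.0012,0,0.0017,0,0,0,255, -0.0012,0,0.0017,0,0,0,255, -0.0012,0,0.0017,0,0,0,255, -0.0012,0,0.0017,0,0,0,255, -0.0012,0,0.0017,0,0,0,255]'
```

```text
clock: 17.25
position: [0.6207, 0.0851, 0.1403]
orientation: [0.953, -0.024, 0.301, 0.008]
wrist_force: [3.4, 0.7, 4.2]
gripper_width: 0.528
grip_force: 82.4
```

The force (+3.4, +6 N) shows the rail touching the front slope, so the carrier goes slightly forward.

```bash
python3 -m crank '[0.0004,0,0.0003,0,0,0,255, 0.0008,0,0.0006,0,0,0,255, 0.0012,0,0.0009,0,0,0,255, 0.0016,0,0.0011,0,0,0,255, 0.0016,0,0.0011,0,0,0,255, 0.0016,0,0.0011,0,0,0,255, 0.0016,0,0.0011,0,0,0,255, 0.0016,0,0.0011,0,0,0,255, 0.0016,0,0.0011,0,0,0,255, 0.0016,0,0.0011,0,0,0,255]'
```

```text
clock: 18.25
position: [0.6218, 0.0851, 0.1396]
orientation: [0.954, -0.024, 0.3, 0.008]
wrist_force: [-5.2, -0.2, 6.4]
gripper_width: 0.529
grip_force: 83.3
```

Run:
```python
from h import *
import cv2
im=ctrl.snapshot("scene")[:,:,::-1]
u0,v0,f=340,305,16
a=cv2.resize(im[v0:v0+36,u0:u0+50],None,fx=f,fy=f,interpolation=cv2.INTER_CUBIC);cv2.imwrite("pics/mk.png",a)
x=np.array([.9988,-.0499,0]);y=np.array([.0499,.9988,0]);m=np.array([.6633,.0325,0])
for k in(-.13,-.12,-.11):
  for dx in (.1,.11,.12):
    P=m+dx*x+k*y;print(k,dx,P[:2].round(4),((proj("scene",[P,P+[0,0,.03],P+[0,0,.062]])-[u0,v0]+.5)*f).round(0).tolist())
```

```text
-0.13 0.1 [ 0.7567 -0.1023] [[370.0, 398.0], [386.0, 313.0], [404.0, 218.0]]
-0.13 0.11 [ 0.7667 -0.1028] [[398.0, 461.0], [415.0, 377.0], [433.0, 283.0]]
-0.13 0.12 [ 0.7767 -0.1033] [[427.0, 525.0], [443.0, 441.0], [462.0, 348.0]]
-0.12 0.1 [ 0.7572 -0.0923] [[437.0, 375.0], [453.0, 289.0], [472.0, 194.0]]
-0.12 0.11 [ 0.7672 -0.0928] [[465.0, 438.0], [482.0, 353.0], [502.0, 259.0]]
-0.12 0.12 [ 0.7772 -0.0933] [[493.0, 501.0], [511.0, 417.0], [531.0, 324.0]]
-0.11 0.1 [ 0.7577 -0.0824] [[503.0, 352.0], [521.0, 266.0], [541.0, 170.0]]
-0.11 0.11 [ 0.7677 -0.0829] [[531.0, 414.0], [550.0, 329.0], [570.0, 235.0]]
-0.11 0.12 [ 0.7777 -0.0834] [[559.0, 477.0], [579.0, 393.0], [600.0, 299.0]]
```

View pics/mk.png

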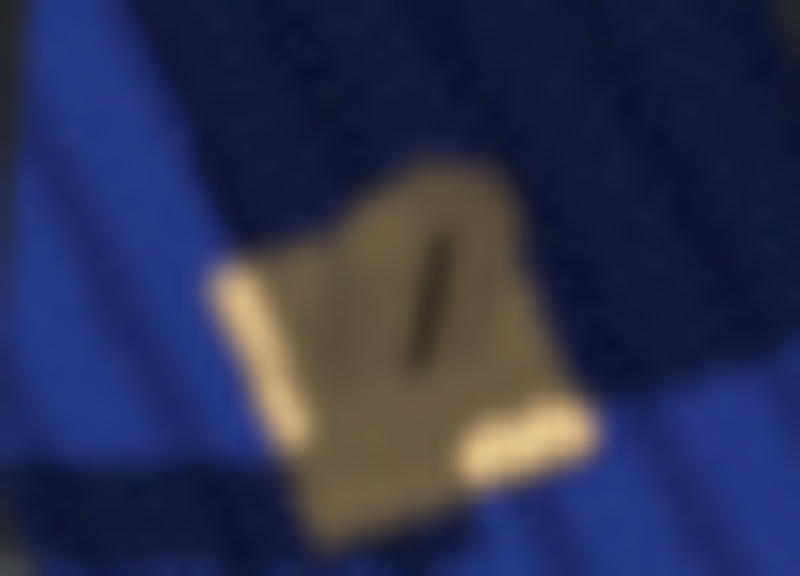

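The mark's base corners are at (215,265), (325,550) and (600,435), with its centre line slot from (440,235) to (418,365). That puts it at about -0.1235 m along the rail from the middle. Slide, lifted about 1.5 mm.

```bash
cat > sl.py <<'E'
from go import *
x=np.array([.9988,-.0499,0]);y=np.array([.0499,.9988,0]);m=np.array([.6633,.0325,.202])
H=np.array([.6213,.0851,.1402]); k0=(H+.0455*x-m)@y
def at(k,dz): return H+(k-k0)*y+[0,0,dz]
E
python3 - <<'E'
from sl import *
print(k0)
tgt(at(k0,.0015),-.05)
for k in(-.03,-.1235):tgt(at(k,.0015),-.05)
E
```

```text
0.05044108
ik [-0.05  0.42  1.77  0.    0.33  1.57] cost 7.3e-31
shift [ 0.0008 -0.     -0.002 ] rot [0.   0.08 0.  ]
ik [-0.22  0.4   1.81  0.29  0.34  1.15] cost 2.9e-28
shift [ 0.0008  0.0804 -0.0019] rot [0.   0.08 0.  ]
ik [-0.41  0.4   1.8   0.54  0.41  0.76] cost 1.6e-28
shift [ 0.0008  0.1739 -0.0019] rot [0.   0.08 0.  ]
```

```bash
python3 -m crank '[0.0008,0,-0.002,0,0,0,255, 0.0008,0.002,-0.002,0,0,0,255, 0.0008,0.008,-0.002,0,0,0,255, 0.0008,0.016,-0.002,0,0,0,255, 0.0008,0.025,-0.002,0,0,0,255, 0.0008,0.034,-0.002,0,0,0,255, 0.0008,0.043,-0.002,0,0,0,255, 0.0008,0.051,-0.002,0,0,0,255, 0.0008,0.057,-0.002,0,0,0,255, 0.0008,0.059,-0.002,0,0,0,255]'
python3 -c "
from sl import *
tgt(at(-.07,.0015),-.05);tgt(at(-.1235,.0015),-.05)"
```

```text
clock: 19.3
position: [0.6182, 0.0256, 0.1409]
orientation: [0.954, -0.024, 0.299, 0.007]
wrist_force: [-0.4, 0.1, -2.6]
gripper_width: 0.527
grip_force: 82.2
ik [-0.3   0.4   1.81  0.42  0.36  0.97] cost 2.1e-31
shift [ 0.0006  0.0608 -0.0006] rot [ 0.01  0.17 -0.03]
ik [-0.41  0.4   1.8   0.54  0.41  0.76] cost 6.8e-22
shift [ 0.0007  0.1143 -0.0006] rot [ 0.01  0.17 -0.03]
```

Free of contact. Continue under the hood.

```bash
python3 -m crank '[0.0006,0.002,-0.0006,0,0,0,255, 0.0006,0.008,-0.0006,0,0.1,0,255, 0.0006,0.015,-0.0006,0,0.1,0,255, 0.0006,0.023,-0.0006,0,0.1,0,255, 0.0006,0.031,-0.0006,0,0.1,0,255, 0.0006,0.039,-0.0006,0,0.1,0,255, 0.0006,0.047,-0.0006,0,0.1,0,255, 0.0006,0.054,-0.0006,0,0.1,0,255, 0.0006,0.059,-0.0006,0,0.1,0,255, 0.0006,0.061,-0.0006,0,0.1,0,255]'
python3 -c "
from sl import *
tgt(at(-.1235,.0015),-.05)"
```

```text
clock: 20.3
position: [0.6158, -0.0351, 0.1426]
orientation: [0.953, -0.024, 0.301, 0.008]
wrist_force: [-0.3, -0.0, -1.2]
gripper_width: 0.529
grip_force: 82.2
ik [-0.41  0.4   1.8   0.54  0.41  0.76] cost 5.0e-31
shift [-0.001   0.0536  0.0004] rot [ 0.   -0.06 -0.01]
```

```bash
python3 -m crank '[0,0.002,0,0,0,0,255, 0,0.008,0,0,0,0,255, -0.0005,0.015,0,0,0,0,255, -0.0005,0.022,0,0,0,0,255, -0.0005,0.029,0,0,0,0,255, -0.0005,0.036,0,0,0,0,255, -0.0005,0.043,0.0002,0,0,0,255, -0.001,0.049,0.0004,0,0,0,255, -0.001,0.0525,0.0004,0,0,0,255, -0.001,0.0536,0.0004,0,0,0,255]'
python3 - <<'E'
from sl import *
import cv2
im=ctrl.snapshot("scene")[:,:,::-1];b=cv2.resize(im[265:345,325:425],None,fx=8,fy=7,interpolation=cv2.INTER_CUBIC)
cv2.imwrite("pics/s3.png",b)
s=ctrl.read_state();print(s["position"],s["wrist_force"]);Rt=R.from_quat(s["orientation"]).as_matrix();C=Rt@(toolR(0,35)@S).T
o=s["position"]-C@[-.0455,0,.0597];print("k",(o-m)@y)
for L in((62,0,0),(62,0,15),(50,23,0),(50,-23,0),(50,23,30),(50,-23,30)):print(L,((proj("scene",o+C@(np.array(L)/1e3))-[325,265]+.5)*[8,7]).round(0))
tgt(at(-.1235,.0),-.05)
E
```

```text
clock: 21.3
position: [0.6126, -0.0888, 0.1418]
orientation: [0.953, -0.024, 0.301, 0.008]
wrist_force: [0.7, 0.4, -0.3]
gripper_width: 0.53
grip_force: 82.2
[ 0.61264807 -0.08867025  0.14183895] [-0.29562695  0.02593013 -1.258232  ]
k -0.12357621357254864
(62, 0, 0) [[296. 238.]]
(62, 0, 15) [[300. 216.]]
(50, 23, 0) [[357. 181.]]
(50, -23, 0) [[199. 228.]]
(50, 23, 30) [[366. 137.]]
(50, -23, 30) [[205. 185.]]
ik [-0.41  0.41  1.81  0.55  0.4   0.76] cost 1.2e-30
shift [-0.001  -0.      0.0013] rot [ 0.01 -0.08 -0.01]
```

View pics/s3.png

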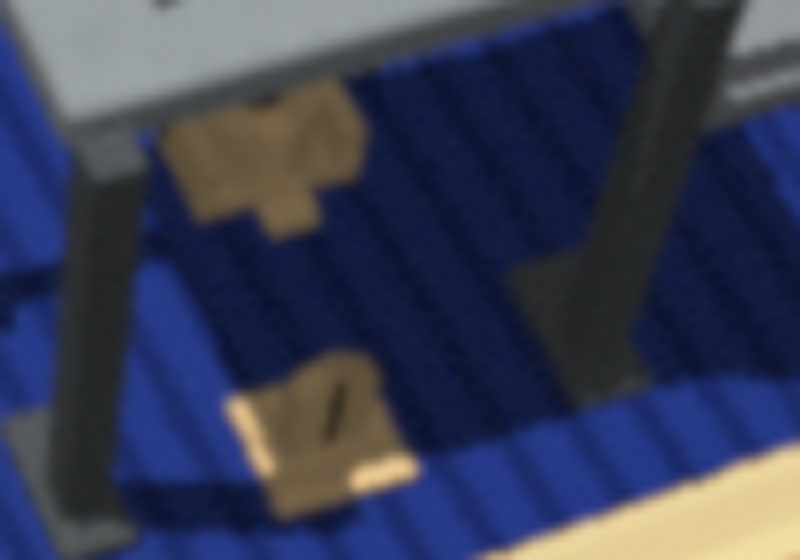

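The nose at (299,232) is where predicted (296,238), and it lines up with the mark's slot at (335,410), allowing for depth. Seat it and check the contact force.

```bash
python3 -m crank '[-0.0005,0.0003,0.0006,0,0,0,255, -0.001,0.0005,0.0013,0,0,0,255, -0.0012,0.0005,0.0016,0,0,0,255, -0.0012,0.0005,0.0016,0,0,0,255, -0.0012,0.0005,0.0016,0,0,0,255, -0.0012,0.0005,0.0016,0,0,0,255, -0.0012,0.0005,0.0016,0,0,0,255, -0.0012,0.0005,0.0016,0,0,0,255, -0.0012,0.0005,0.0016,0,0,0,255, -0.0012,0.0005,0.0016,0,0,0,255]'
```

```text
clock: 22.35
position: [0.6128, -0.0888, 0.1403]
orientation: [0.953, -0.024, 0.302, 0.008]
wrist_force: [-0.7, 4.2, 5.8]
gripper_width: 0.525
grip_force: 82.8
```

```bash
python3 -m crank '[0,0,0,0,0,0,124, 0,0,0,0,0,0,120, 0,0,0,0,0,0,116, 0,0,0,0,0,0,112, 0,0,0,0,0,0,106, 0,0,0,0,0,0,98, 0,0,0,0,0,0,85, 0,0,0,0,0,0,65, 0,0,0,0,0,0,45, 0,0,0,0,0,0,30]' 20
python3 - <<'E'
from sl import *
T=toolR(-.05,35)@S
p=at(-.1235,0)
tgt(p-.10*T[:,2],-.05);tgt(p-.15*T[:,2],-.05)
E
```

```text
clock: 23.35
position: [0.6126, -0.0889, 0.1399]
orientation: [0.953, -0.024, 0.301, 0.008]
wrist_force: [-0.4, 0.3, 0.3]
gripper_width: 0.882
grip_force: 0.0
ik [-0.46  0.17  1.88  0.44  0.57  0.85] cost 1.9e-18
shift [ 0.0004 -0.0002 -0.1003] rot [ 0.01 -0.08  0.  ]
ik [-0.49  0.06  1.89  0.4   0.67  0.88] cost 4.8e-27
shift [ 0.0004 -0.0002 -0.1503] rot [ 0.01 -0.08  0.  ]
```

```bash
python3 -m crank '[0,0,0,0,0,0,0, 0,0,-0.004,0,0,0,0, 0,0,-0.012,0,0,0,0, 0,0,-0.024,0,0,0,0, 0,0,-0.04,0,0,0,0, 0,0,-0.06,0,0,0,0, 0,0,-0.08,0,0,0,0, 0,0,-0.10,0,0,0,0, 0,0,-0.12,0,0,0,0, 0,0,-0.13,0,0,0,0]'
python3 - <<'E'
from sl import *
import cv2
c=ctrl.calibration("wrist");w=ctrl.snapshot("wrist")[:,:,::-1];cv2.imwrite("pics/w2.png",w)
im=ctrl.snapshot("scene")[:,:,::-1];b=cv2.resize(im[265:345,325:425],None,fx=8,fy=7,interpolation=cv2.INTER_CUBIC)
cv2.imwrite("pics/s4.png",b)
P=[at(-.1235,0)+.0455*x+[0,0,.0603]+v for v in ([0,0,0],-.065*x+[0,0,-.12])]+[m+.1*x-.1235*y+[0,0,-.14],m+.1*x-.1235*y+[0,0,-.202]]
print(proj("wrist",np.array(P)).round(0))
E
```

```text
clock: 24.35
position: [0.5372, -0.0852, 0.2484]
orientation: [0.953, -0.024, 0.302, 0.008]
wrist_force: [0.3, 0.1, -0.3]
gripper_width: 1.0
grip_force: 0.0
[[322. 139.]
 [323. 276.]
 [323. 130.]
 [323. 159.]]
```

View pics/s4.png

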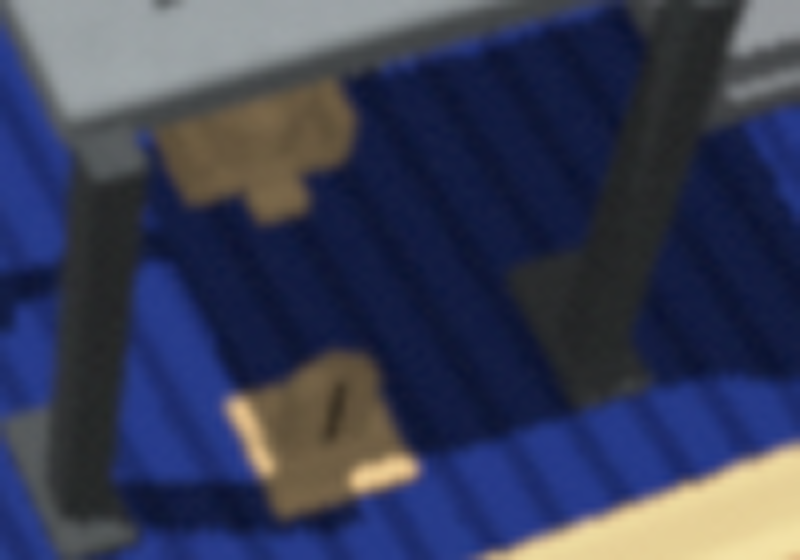

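View pics/w2.png

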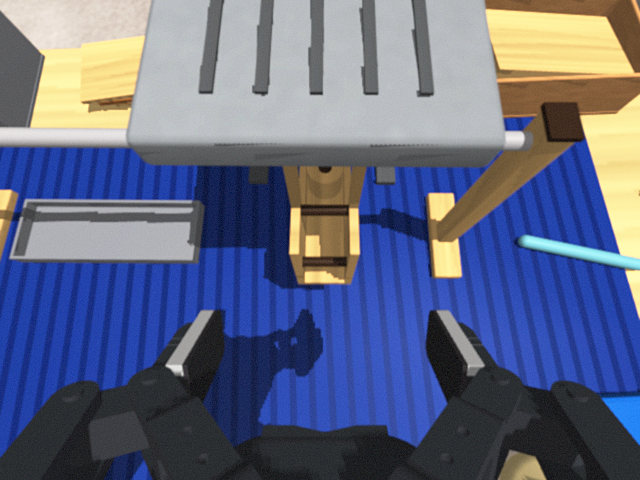

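The carrier hangs from the rail in both views. In the wrist view its rear edge runs (294–352,281), centred on 323 px, the same column predicted for the mark. In the scene view the nose is at (280,215), which means about 0.07 rad nose-down and a shift of roughly 1–2 mm. I wait a second and check that it is still.

```bash
python3 -m crank '[0,0,0,0,0,0,0, 0,0,0,0,0,0,0, 0,0,0,0,0,0,0, 0,0,0,0,0,0,0, 0,0,0,0,0,0,0, 0,0,0,0,0,0,0, 0,0,0,0,0,0,0, 0,0,0,0,0,0,0, 0,0,0,0,0,0,0, 0,0,0,0,0,0,0]'
python3 - <<'E'
from sl import *
import cv2
r0=cv2.resize(cv2.imread("pics/s4.png"),(100,80),interpolation=cv2.INTER_AREA).astype(np.float32)[:,:,0]
t=None
for i in range(4):
  a=ctrl.snapshot("scene")[265:345,325:425,2].astype(np.float32)
  d=cv2.phaseCorrelate(r0[12:35,19:48].copy(),a[12:35,19:48].copy());e=np.abs(a-r0)[14:33,20:46].mean()
  print(np.round(d[0],2),e, None if t is None else np.abs(a-t)[14:33,20:46].mean());t=a
# nose mask: not-blue pixels
rgb=ctrl.snapshot("scene")[265:345,325:425].astype(int);mk=(rgb[...,0]>rgb[...,2]+10)
ys,xs=np.where(mk[27:34,20:50]);print("nose px now",xs.mean()+20,ys.mean()+27,len(xs))
b=cv2.resize(cv2.imread("pics/s4.png"),(100,80),interpolation=cv2.INTER_AREA).astype(int);mk=(b[...,2]>b[...,0]+10)
ys,xs=np.where(mk[27:34,20:50]);print("nose px before",xs.mean()+20,ys.mean()+27,len(xs))
E
```

```text
clock: 25.45
position: [0.538, -0.0851, 0.2463]
orientation: [0.953, -0.024, 0.301, 0.008]
wrist_force: [-0.1, 0.4, -0.6]
gripper_width: 1.0
grip_force: 0.0
[ 0.06 -0.  ] 0.8562753 None
[ 0.09 -0.04] 0.9068826 0.78340083
[ 0.08 -0.02] 0.8259109 0.78137654
[0.03 0.03] 0.8967611 0.8117409
nose px now 31.636363636363637 28.363636363636363 44
nose px before 31.684210526315788 28.13157894736842 38
```

Run:
```python
from sl import *
q=at(-.1245,0)+.0455*x+[0,0,.0603]
for d in(0,.03,.06,.09,.12,.15):
  f=lambda X,Y,Z:q+(X*np.cos(d)+(Z-.12)*np.sin(d))*x+Y*y+(-X*np.sin(d)+(Z-.12)*np.cos(d))*np.array([0,0,1])
  print(d,proj("wrist",np.array([f(-.065,-.023,0),f(-.065,.023,0),f(-.065,-.023,.085),f(-.065,.023,.085)])).round(0).tolist(),
   ((proj("scene",f(.062,0,0))-[325,265]+.5)*[8,7]).round(0))
im=ctrl.snapshot("wrist").astype(int);col=im[230:300,300:350];print([ (i+230,c) for i,c in enumerate((col[...,0]-col[...,2]).mean(1).round(0).astype(int).tolist())][30:70])
s=ctrl.read_state();print(s["clock"],s["position"])
```

```text
0 [[350.0, 276.0], [299.0, 276.0], [359.0, 252.0], [290.0, 252.0]] [[292. 241.]]
0.03 [[350.0, 279.0], [298.0, 279.0], [359.0, 252.0], [290.0, 252.0]] [[286. 233.]]
0.06 [[350.0, 283.0], [298.0, 283.0], [359.0, 253.0], [289.0, 253.0]] [[280. 226.]]
0.09 [[350.0, 286.0], [298.0, 286.0], [360.0, 254.0], [289.0, 254.0]] [[275. 218.]]
0.12 [[351.0, 289.0], [298.0, 290.0], [360.0, 254.0], [289.0, 254.0]] [[269. 209.]]
0.15 [[351.0, 293.0], [297.0, 293.0], [360.0, 255.0], [288.0, 255.0]] [[263. 201.]]
[(260, 33), (261, 32), (262, 31), (263, 27), (264, 38), (265, 60), (266, 70), (267, 71), (268, 70), (269, 68), (270, 78), (271, 93), (272, 92), (273, 93), (274, 92), (275, 94), (276, 98), (277, 103), (278, 101), (279, 106), (280, 111), (281, 50), (282, -35), (283, -85), (284, -95), (285, -93), (286, -96), (287, -111), (288, -123), (289, -126), (290, -126), (291, -126), (292, -126), (293, -125), (294, -125), (295, -125), (296, -125), (297, -126), (298, -126), (299, -125)]
25.75 [ 0.53796142 -0.08511225  0.24625424]
```

```bash
python3 -c "
from cell import ctrl
print(ctrl.sign_off())"
```

```text
the job is handed in; nothing more can be done
None
```

The job is handed in, with no verdict reported: the carrier hangs still and released under the hood, about 0.06 rad off upright. By my measurements it is centred on the index post to within about 3 mm, at about 26 s on the clock; the arm went nowhere near the bottle, gear or tray, though I took no final picture of them.

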